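Scrape the wheel centre caps off the scoop into the tub

ROBOT

A 6-joint arm with a two-finger parallel gripper is mounted at the origin on the work surface. World frame = base frame: x ahead of the robot, y to its left, z up, the work surface at z = 0. Lengths are in m, angles in rad, forces in N, time in s.
With the tool pointing down it reaches from about 0.3 to 0.775 m from the base axis. Payload 14.6 kg.
Tool frame: the origin (TCP) lies on the centre line of the jaws, within the pads' length; the fingertips stand 19 mm ahead of it and the grasp point (between the pads) is the TCP (nose_length is the z of the fingertips in the tool frame, in m); z points along the fingers, y is the line along which they close (so a half turn about z gives the same grasp; the last joint's range is limited). The gripper opens to 85 mm and grips with 20 to 120 N. Pads are 22 mm wide; open, the fingers measure 114 mm over their backs; the gripper's body (76 mm by 85 mm) begins 54 mm behind the grasp point. The pads swing forward as they close: fully open they stand 13 mm farther back than shut.
Start: joints at [1.281, 0.3, 1.521, -0, 1.321, -0.067], TCP at [0.122, 0.536, 0.25] pointing down, gripper open.
Joint ranges: [-3.03, 3.03], [-0.79, 2.21], [0.23, 2.52], [-1.04, 4.18], [0, 3.07], [-2.55, 2.55]. Speed limits (rad/s): [2.22, 2.22, 2.57, 3.14, 3.14, 3.14].

INTERFACE

Orientations are given as [roll, pitch, yaw] about the fixed x, y, z axes, in that order (R = Rz(yaw) Ry(pitch) Rx(roll)).
In Python, from rig import * gives the robot as it stands.
- The arm moves only by the tool drive_tool, never from a script. Its argument "plan" is one flat list of numbers, 7 for each row, row after row: the shift along the tool's x, y, z in m, then the turn, a rotation vector about the tool's x, y, z in degrees, then the opening in per cent of the stroke, from 0 (shut) to 100 (fully open). A call has 1 to 10 rows; each row is the pose to reach, as a shift and turn from the pose commanded when the call began, along the tool's axes at that moment; what a row does not reach only later rows make up. A row lasts 1/12 s, in which the tool goes at most 41.7 mm and 7.16 degrees, less where a joint would pass 70% of its speed; a pose out of reach is approached as far as the arm can. A call with a gripper value outside its range is refused whole. The fingers move at their own pace and stop on an object; "force" is the grip in N (left out, the last holds). Time passes only in rows, so rows that repeat a pose let the fingers close. It gives the time, the measured TCP pose, the force, the opening and the grip force at its end, in the units of the state.
- read_state(): the state, without advancing time (a new reading comes with each control period).
- grab_frame(name): name is "scene" or "top"; returns the picture (384x512x3 uint8, blue, green, red); there is no depth.
- camera_params(name): a dict with "K" (3x3 intrinsics, pixels), "k1" (the pictures are not rectified: a ray, as slopes to the right and down, at radius r is drawn at 1 + k1 r^2 times it, then the intrinsics apply), "R" (3x3) and "t" (3): a world point X has camera coordinates R X + t. Camera axes: x right, y down, z forward; pixel columns grow to the right and rows downward; lengths in m; the calibration is good to about 2 mm. A picture is of the moment at which its call begins. camera_params takes no time and is no camera call.
- job_done(): hands the job in; it is judged then, once.
Trained networks look in the newest picture that a camera, given by its name, has taken for a name from the list of things; names that differ only in an ending like _2 or _b are one class to them, and where a whole thing is asked for, a point or a joint stands for the part that bears it (a point fixed in the world has none). Each returns a list of dicts, best first, with "p" (0 to 1); they miss things now and then, are a little off and sometimes report something else, mostly with a low value. They report only what shows in the picture. A call takes as long as a camera call. They do not tell look-alikes from the thing itself.
- search_frame(camera, query): "centre" ([x, y, z] in m, in the coordinates of the camera as it stood for that picture, good to about 4 mm: the middle of the surface that is visible of it).
- spot_point(camera, query): "centre" ([x, y, z] in m, in the coordinates of the camera as it stood for that picture, good to about 4 mm: a listed point, or the origin of a listed thing).
The state is a dict: "clock": time; "joints": joint angles; "joint_vel": joint speeds; "tau": joint torques, N m; "eef_pos": TCP position; "eef_rot": TCP orientation; "force": force on the tool from outside, world axes, zero at the start; "moment": the same for the moment, N m; "gripper_width": finger opening in m; "gripper_force": force on a finger pad.
Only numpy, scipy, OpenCV 4.12 (cv2) and the standard library are available. Lean on these libraries where they do the work, as an engineer would, in place of code of your own. Each camera call takes 0.05 s, during which the arm holds its last target. There are 200 camera calls.

TASK

Slide the cover of the grey tub fully open, then pick up the flat scoop with the two wheel centre caps lying on it, press the front edge of its blade down on the tub's near rim and, keeping it at the rim, tip the scoop so that both caps slide off into the tub, without touching the caps with the gripper. Then lay the empty scoop back flat in the middle of its rubber pad, in line with the pad, and slide the cover fully shut. Leave the can, the jar and the wrench alone.

Things in the scene. Friction and masses are not known exactly. Their poses are not given: they have to be found in the camera images.
- tub: fixed grey steel open tub, 160 (x) by 200 (y) mm and 80 mm high, walls and floor 5 mm; origin at the centre of its underside on the table, z up. Its x axis points from the near rim (on the scoop's side) to the far side and is the way the cover opens; two rails run beyond the far side to carry the cover, to x = 250 mm, their tops 91 mm high
- rim: the tub's near rim: a fixed round steel bar of 5 mm radius, 200 mm long along its y axis, on top of the tub's near wall; origin at the middle of the bar, on its centre line, 84 mm above the table (its top at 89 mm); its x axis points into the tub, z up
- cover (a joint): flat grey sliding cover of the tub, a plate 166 by 216 mm and 5 mm thick (top face 96.5 mm above the table), in m: 0 = fully shut, 0.15 = fully open (end stop); it slides along the tub's +x, level, and stays where it is left; about 1.5 N of friction plus light damping
- cover_grip (a point): the place to grip on the cover's upright bar handle, which is 16 mm thick along the tub's x, 70 mm long along the tub's y and 40 mm high above the plate; this point is on its middle, 33 mm above the underside of the plate (124.5 mm above the table; the bar's top is at 136.5 mm); moves with the cover
- scoop: loose flat aluminium scoop with a black handle, 212 mm long, 0.24 kg; origin at the centre of the blade's underside, x points to the open front edge of the blade, z up. Blade: plate 100 (x) by 150 (y) mm, 4 mm thick, with 20 mm high side walls and a 26 mm high back wall (4 mm thick), the front edge (x = 50 mm) open.
- scoop_grip (a point): the place to grip on the scoop's handle, at its mid height: scoop x = -88 mm, y = 0, z = 42 mm. The handle is a level straight box bar, 24 mm wide (y), 28 mm high (z 28 to 56 mm), from x = -50 to x = -162 mm, with a foot at its end that reaches down to z = 0
- scoop_edge (a point): middle of the blade's open front edge, at its underside: scoop x = 50 mm, y = 0, z = 0
- scoop_mid (a point): point halfway along the scoop, at its underside: scoop x = -55 mm, y = 0, z = 0; lies over the middle of the pad when the scoop is in its place
- pad: fixed flat grey rubber pad, 270 (x) by 190 (y) mm and 8 mm thick, on which the scoop lies at the start; origin at the centre of its underside, x points along its length, the way the scoop's blade points, z up
- cap0: loose wheel centre cap, a dark round disc of 64 mm diameter and 14 mm thick, 30 to 70 g, lying on the blade on the scoop's +y half; origin at the centre of its underside. The blade is slippery: the caps start to slide when it is tipped by about 16 to 23 degrees, so carry it level or with the edge a little up
- cap1: second centre cap, the same, on the scoop's -y half; origin at the centre of its underside
- lacquer: bystander: upright can, 60 mm diameter, 150 mm high; origin at the centre of its underside; leave alone
- compound_jar: bystander: white jar with a lid, 72 mm diameter, 75 mm high; origin at the centre of its underside; leave alone
- wrench: bystander: flat wrench 180 mm long lying on the table beyond the pad; leave alone
Not all that is in view belongs to the job. What is shaped like the cap1 but purple or yellow is not meant. Leave any turquoise look-alike of the cap0 alone.

How it is judged:
By the outcome, as a careful person would: the job done as asked, in the order asked, and still so for the second after the job is handed in, with the robot touching nothing.
It also fails if it takes over 72 s, if anything falls off the work surface, if the arm or the gripper's body presses on something with over 40 N, if the wrist force passes 120 N, or if a joint passes its speed limit or range.

## Working session

There is one attempt and no reset: what is moved stays moved. The work goes in short steps, Python scripts to look and compute and a tool call to move; the robot and the scene stay as the last step left them, time stands still between calls to the robot, and variables do not carry over. Pictures are saved under pics/ and viewed, at most 10 in all, crops included, and the job is handed in when it is done.

Besides the shell and the picture viewer there is one more tool, called after "Emit:" by a JSON object that holds its "name" and its "arguments", one argument or row to a line. drive_tool: Moves the arm, as the interface text tells. Its arguments: {"type":"object","properties":{"plan":{"type":"array","items":{"type":"number"}},"force":{"type":"number"}},"required":["plan"]}

```bash
ls; mkdir -p pics; cat > h.py <<'E'
from rig import *
import numpy as np, cv2
from scipy.spatial.transform import Rotation as Ro
def w(cam,c):
    p=camera_params(cam); return np.array(p["R"]).T@(np.array(c)-np.array(p["t"]))
def px(cam,X):
    p=camera_params(cam); c=np.array(p["R"])@np.array(X)+np.array(p["t"]); s=c[:2]/c[2]; s=s*(1+p["k1"]*(s@s)); K=np.array(p["K"]); return (K@[s[0],s[1],1])[:2].round(0)
def find(cam,q,f=None):
    f=f or spot_point
    for d in f(cam,q)[:4]:
        X=w(cam,d["centre"]); print(cam,q,round(d["p"],2),X.round(4),px(cam,X))
E
python3 - <<'E'
from h import *
a=grab_frame("scene");b=grab_frame("top")
cv2.imwrite("pics/a.png",a);cv2.imwrite("pics/b.png",b)
print(read_state())
for q in ["tub","rim","cover_grip","scoop","scoop_grip","scoop_edge","scoop_mid","pad","cap0","cap1","lacquer","compound_jar","wrench"]:
    find("top",q);find("scene",q)
E
```

```text
pics
{'clock': 0.1, 'joints': array([ 1.28138040e+00,  3.00442750e-01,  1.52148203e+00,  1.88912084e-05,
        1.32070569e+00, -6.65849721e-02]), 'joint_vel': array([-5.45367285e-04, -1.31963629e-03, -1.75620835e-03, -2.45994738e-03,
        7.44426630e-06, -1.36833657e-04]), 'tau': array([ 1.05567517e-03, -5.44374597e+01, -3.62369263e+01, -6.81283927e-05,
        3.03152963e-03,  1.32246572e-05]), 'eef_pos': array([0.12148576, 0.5362348 , 0.24977876]), 'eef_rot': array([-3.14055836e+00, -8.73099229e-05,  2.91875697e+00]), 'force': array([ 0.56474167, -0.51001509, -1.00579645]), 'moment': array([-0.04520389, -0.05142787, -0.0344779 ]), 'gripper_force': 0.0, 'gripper_width': 0.08572773028802794}
top tub 0.79 [0.5087 0.1341 0.0066] [176. 220.]
top tub 0.42 [ 0.5643 -0.2613  0.0103] [346. 194.]
scene tub 0.84 [5.078e-01 1.351e-01 4.000e-04] [344. 258.]
top rim 0.59 [0.4972 0.0573 0.0884] [204. 224.]
scene rim 0.76 [0.495  0.0605 0.0842] [325. 213.]
scene rim 0.56 [ 0.535  -0.2506  0.0058] [213. 172.]
top cover_grip 0.65 [0.5045 0.1702 0.1215] [148. 220.]
scene cover_grip 0.91 [0.5042 
[... 1147 characters left out ...]
 [ 0.4715 -0.0701 -0.0011] [264. 236.]
top cap1 0.78 [ 0.566  -0.2622  0.0104] [347. 194.]
top cap1 0.71 [ 0.5728 -0.0755 -0.0033] [266. 192.]
top cap1 0.66 [ 0.3827 -0.0179 -0.0007] [242. 275.]
scene cap1 0.85 [ 0.5765 -0.074   0.0037] [253. 222.]
scene cap1 0.76 [ 0.5676 -0.264   0.0131] [200. 175.]
scene cap1 0.75 [ 0.4961 -0.2529  0.0123] [224. 162.]
scene cap1 0.71 [ 0.3855 -0.0138  0.0005] [325. 190.]
top lacquer 0.9 [ 7.517e-01 -1.465e-01 -6.000e-04] [295. 117.]
scene lacquer 0.84 [ 0.7602 -0.1476 -0.0016] [172. 254.]
top compound_jar 0.95 [ 0.7611  0.0981 -0.005 ] [193. 115.]
top wrench 0.58 [ 0.711  -0.3084  0.0019] [363. 133.]
scene wrench 0.71 [ 0.7113 -0.3069 -0.0049] [145. 203.]
```

```bash
python3 -c "
import cv2
cv2.imwrite('pics/ab.png',cv2.resize(cv2.imread('pics/b.png'),(800,600)))"
```

```text
(no output)
```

View pics/ab.png

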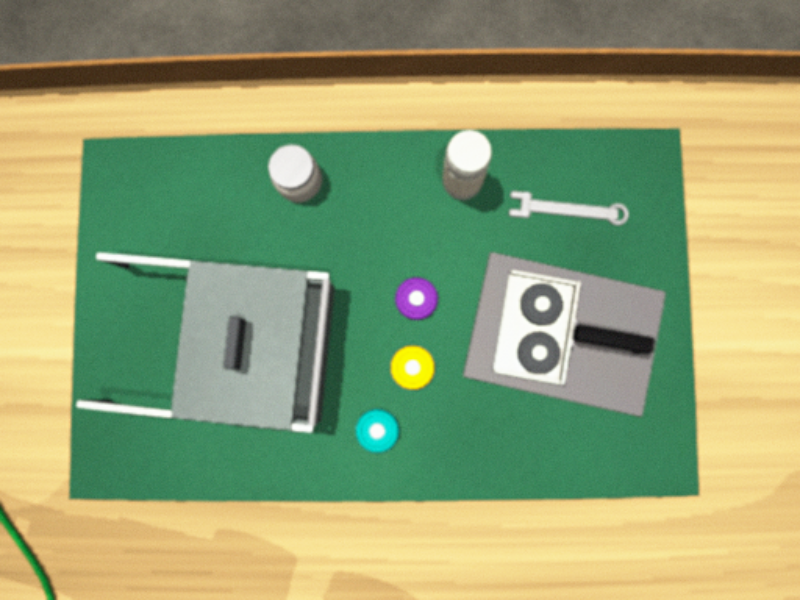

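View pics/a.png

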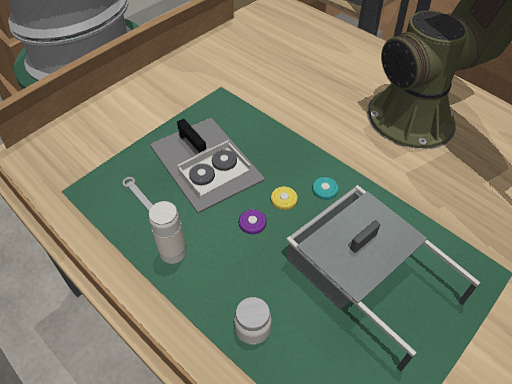

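Top view at 800x600: the tub is at (250,345) with the cover slightly ajar and its handle at (236,343). The scoop, with two dark caps at (542,304) and (540,352), lies on the grey pad. Things that could be taken for the caps are purple (416,298), yellow (412,367) and turquoise (377,431). They are all excluded by colour and by lying off the blade, so I choose the dark pair on the blade and check it in a close crop.

```bash
python3 - <<'E'
import cv2,numpy as np
b=cv2.imread('pics/b.png')
A=cv2.resize(b[150:290,40:240],None,fx=4,fy=4,interpolation=cv2.INTER_CUBIC)[:, :800]
B=cv2.resize(b[150:280,285:445],None,fx=5,fy=5,interpolation=cv2.INTER_CUBIC)
cv2.imwrite('pics/c1.png',A);cv2.imwrite('pics/c2.png',B[:600])
print(A.shape,B.shape)
E
```

```text
(560, 800, 3) (650, 800, 3)
```

View pics/c1.png

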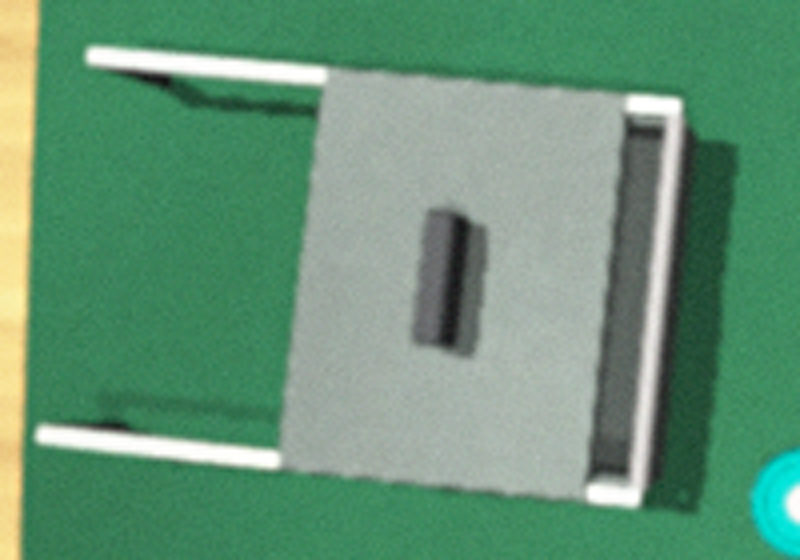

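View pics/c2.png

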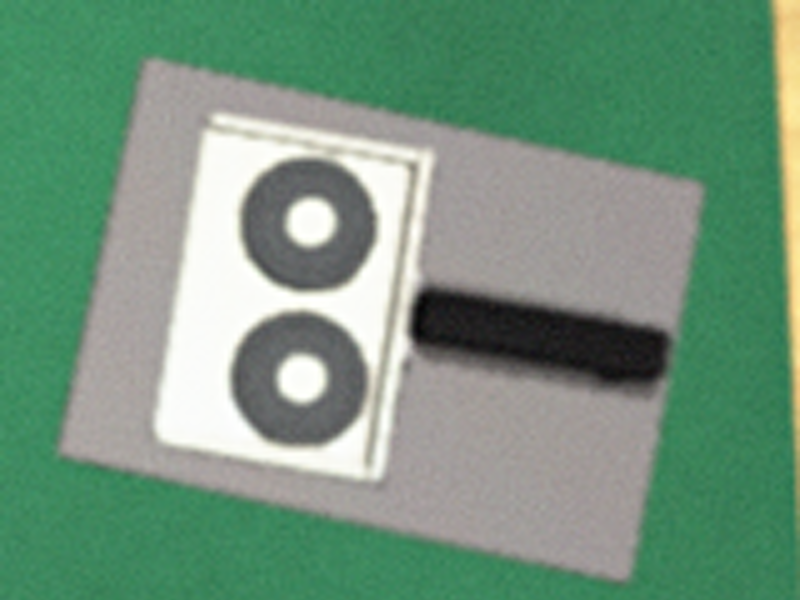

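```bash
cat >> h.py <<'E'
def un(cam,u,v,z):
    p=camera_params(cam);K=np.array(p["K"]);R=np.array(p["R"]);t=np.array(p["t"])
    d=np.array([(u-K[0,2])/K[0,0],(v-K[1,2])/K[1,1]]);s=d.copy()
    for _ in range(20): s=d/(1+p["k1"]*(s@s))
    r=R.T@[s[0],s[1],1];c=-R.T@t
    return c+r*(z-c[2])/r[2]
E
python3 - <<'E'
from h import *
c1=lambda u,v,z:un("top",(u+.5)/4-.5+40,(v+.5)/4-.5+150,z)
c2=lambda u,v,z:un("top",(u+.5)/5-.5+285,(v+.5)/5-.5+150,z)
def show(n,f,L,z):
    P=np.array([f(u,v,z)[:2] for u,v in L]);print(n,P.round(4).tolist(),'mean',P.mean(0).round(4))
    d=np.diff(np.vstack([P,P[:1]]),axis=0);print('  len',np.hypot(*d.T).round(3),'ang',np.degrees(np.arctan2(d[:,1],d[:,0])).round(1))
show('pad',c2,[(147,58),(705,185),(632,582),(60,457)],.008)
show('front',c2,[(207,125),(155,440)],.012)
show('wallback',c2,[(432,150),(382,482)],.034)
show('handle',c2,[(415,316),(668,352)],.064)
show('caps',c2,[(309,223),(300,379)],.026)
show('rim',c1,[(676,98),(632,505)],.089)
show('rail',c1,[(88,55),(38,433)],.091)
show('raildir',c1,[(88,55),(325,76)],.091)
show('raildir2',c1,[(38,433),(280,461)],.091)
show('cover',c1,[(330,70),(627,95),(588,497),(283,467)],.0965)
show('hand',c1,[(447,209),(428,348)],.1365)
print(camera_params("top"))
E
```

```text
pad [[0.6432, -0.1884], [0.5802, -0.4484], [0.3975, -0.4059], [0.4586, -0.1441]] mean [ 0.5199 -0.2967]
  len [0.268 0.188 0.269 0.19 ] ang [-103.6  166.9   76.9  -13.5]
front [[0.6107, -0.2149], [0.4658, -0.1873]] mean [ 0.5383 -0.2011]
  len [0.148 0.148] ang [169.2 -10.8]
wallback [[0.5949, -0.3141], [0.4457, -0.2862]] mean [ 0.5203 -0.3001]
  len [0.152 0.152] ang [169.4 -10.6]
handle [[0.5181, -0.2967], [0.5007, -0.408]] mean [ 0.5094 -0.3523]
  len [0.113 0.113] ang [-98.9  81.1]
caps [[0.5631, -0.2583], [0.4924, -0.2521]] mean [ 0.5278 -0.2552]
  len [0.071 0.071] ang [175.  -5.]
rim [[0.6043, 0.0478], [0.388, 0.0712]] mean [0.4961 0.0595]
  len [0.218 0.218] ang [173.8  -6.2]
rail [[0.6329, 0.3745], [0.4262, 0.3959]] mean [0.5295 0.3852]
  len [0.208 0.208] ang [174.1  -5.9]
raildir [[0.6329, 0.3745], [0.6189, 0.2398]] mean [0.6259 0.3072]
  len [0.135 0.135] ang [-95.9  84.1]
raildir2 [[0.4262, 0.3959], [0.4116, 0.2604]] mean [0.4189 0.3281]
  len [0.136 0.136] ang [-96.2  83.8]
cover [[0.6213, 0.2353], [0.6052, 0.0732], [0.3928, 0.0933], [0.4087, 0.2568]] mean [0.507  0.1646]
  len [0.163 0.213 0.164 0.214] ang [-95.7 174.6  84.5  -5.8]
hand [[0.5418, 0.1595], [0.4711, 0.1684]] mean [0.5064 0.164 ]
  len [0.071 0.071] ang [172.8  -7.2]
{'K': array([[449.77938123,   0.        , 257.12249772],
       [  0.        , 449.77938123, 188.50049967],
       [  0.        ,   0.        ,   1.        ]]), 'k1': -0.09153282175298375, 'R': array([[-0.01063065, -0.99976228, -0.01903631],
       [-0.99390351,  0.0126538 , -0.10952488],
       [ 0.10973973,  0.01775593, -0.99380175]]), 't': array([-0.04854329,  0.57880696,  0.988813  ])}
```

Crop 1 shows the rim at (660,300), the rails ending at (88,55) and (38,433), and the cover about 30 mm open with its handle at (437,278). Crop 2 confirms the dark caps at (309,223) and (300,379) on the blade. The scoop is turned about 3° from the pad.

Measured lengths match the given sizes, so I open the cover first.

```bash
cat >> h.py <<'E'
def rel(pos,yaw,pitch_deg=0,base=None):
    """target world TCP pos, yaw deg (tool down), then tilt about tool y by pitch; prints shift mm & rotvec deg in tool axes"""
    s=read_state(); R0=Ro.from_euler('xyz',s["eef_rot"]); p0=s["eef_pos"]
    if base: p0,R0=np.array(base[0]),tgt(*base[1:])
    R1=tgt(yaw,pitch_deg)
    print('shift mm',(R0.inv().apply(np.array(pos)-p0)*1000).round(1),'rot',np.degrees((R0.inv()*R1).as_rotvec()).round(2))
def tgt(yaw,pitch=0):
    return Ro.from_euler('xyz',[180,0,yaw],degrees=True)*Ro.from_rotvec([0,np.radians(pitch),0])
def st():
    s=read_state();print(round(s["clock"],2),s["eef_pos"].round(4),np.degrees(s["eef_rot"]).round(2),'F',s["force"].round(1),'M',s["moment"].round(2),'w',round(s["gripper_width"],4),round(s["gripper_force"],1),'q',s["joints"].round(2))
E
python3 - <<'E'
from h import *
rel((.5055,.166,.20),174.1)
rel((.5055,.166,.126),174.1)
rel((.5055,.166,.126),174.1,base=((.5055,.166,.20),174.1))
E
```

```text
shift mm [-456.3 -276.4   50.3] rot [ 0.   -0.   -6.87]
shift mm [-456.3 -276.4  124.3] rot [ 0.   -0.   -6.87]
shift mm [ 0. -0. 74.] rot [0. 0. 0.]
```

Emit:
{"name": "drive_tool", "arguments": {
  "plan": [-0.456,-0.276,0.05,0,0,-6.9,60,-0.456,-0.276,0.05,0,0,-6.9,60,-0.456,-0.276,0.05,0,0,-6.9,60,-0.456,-0.276,0.05,0,0,-6.9,60,-0.456,-0.276,0.05,0,0,-6.9,60,-0.456,-0.276,0.05,0,0,-6.9,60,-0.456,-0.276,0.05,0,0,-6.9,60,-0.456,-0.276,0.05,0,0,-6.9,60,-0.456,-0.276,0.05,0,0,-6.9,60,-0.456,-0.276,0.05,0,0,-6.9,60],
  "force": 40
}}

```text
clock: 2.23
eef_pos: [0.4203, 0.2478, 0.2116]
eef_rot: [3.141, 0.001, 3.039]
force: [0.1, 0.9, 0.6]
gripper_width: 0.0512
gripper_force: 0.0
```

```bash
python3 - <<'E'
from h import *
st();rel((.5055,.166,.19),174.1)
E
```

```text
2.23 [0.4203 0.2478 0.2116] [1.7998e+02 3.0000e-02 1.7413e+02] F [0.1 0.9 0.6] M [ 0.07 -0.02 -0.02] w 0.0512 0.0 q [ 0.46  0.2   1.74 -0.    1.2  -1.01]
shift mm [-93.1 -72.6  21.6] rot [0.02 0.03 0.03]
```

Emit:
{"name": "drive_tool", "arguments": {
  "plan": [-0.093,-0.073,0.012,0,0,0,60,-0.093,-0.073,0.012,0,0,0,60,-0.093,-0.073,0.012,0,0,0,60,-0.093,-0.073,0.012,0,0,0,60,-0.093,-0.073,0.012,0,0,0,60,-0.093,-0.073,0.012,0,0,0,60]
}}

```text
clock: 2.73
eef_pos: [0.5039, 0.1676, 0.1994]
eef_rot: [-3.142, -0.0, 3.039]
force: [0.2, 0.0, -0.9]
gripper_width: 0.0513
gripper_force: 0.0
```

```bash
python3 - <<'E'
from h import *
st();rel((.5055,.166,.126),174.1)
E
```

```text
2.73 [0.5039 0.1676 0.1994] [-1.8000e+02 -2.0000e-02  1.7412e+02] F [ 0.2  0.  -0.9] M [ 0.08 -0.03 -0.01] w 0.0513 0.0 q [ 0.25  0.31  1.64  0.    1.2  -1.22]
shift mm [-1.8 -1.4 73.4] rot [-0.   -0.02  0.02]
```

Emit:
{"name": "drive_tool", "arguments": {
  "plan": [-0.002,-0.001,0.04,0,0,0,60,-0.002,-0.001,0.073,0,0,0,60,-0.002,-0.001,0.073,0,0,0,60,-0.002,-0.001,0.073,0,0,0,60,-0.002,-0.001,0.073,0,0,0,5,-0.002,-0.001,0.073,0,0,0,5,-0.002,-0.001,0.073,0,0,0,5,-0.002,-0.001,0.073,0,0,0,5,-0.002,-0.001,0.073,0,0,0,5]
}}

```text
clock: 3.48
eef_pos: [0.5067, 0.1666, 0.1285]
eef_rot: [3.14, 0.003, 3.039]
force: [-2.8, 2.0, 8.5]
gripper_width: 0.0155
gripper_force: 39.3
```

```bash
python3 - <<'E'
from h import *
st()
E
```

```text
3.48 [0.5067 0.1666 0.1285] [1.7993e+02 1.5000e-01 1.7414e+02] F [-2.8  2.   8.5] M [ 0.1   0.43 -0.  ] w 0.0155 39.3 q [ 0.25  0.4   1.7   0.    1.05 -1.22]
```

Emit:
{"name": "drive_tool", "arguments": {
  "plan": [0,0.01,-0.002,0,0,0,5,0,0.03,-0.002,0,0,0,5,0,0.055,-0.002,0,0,0,5,0,0.08,-0.002,0,0,0,5,0,0.1,-0.002,0,0,0,5,0,0.11,-0.002,0,0,0,5,0,0.115,-0.002,0,0,0,5,0,0.119,-0.002,0,0,0,5,0,0.122,-0.002,0,0,0,5,0,0.125,-0.002,0,0,0,5]
}}

```text
clock: 4.32
eef_pos: [0.5189, 0.286, 0.1286]
eef_rot: [-3.132, -0.002, 3.038]
force: [-7.6, -63.2, 13.2]
gripper_width: 0.0154
gripper_force: 48.4
```

```bash
python3 - <<'E'
from h import *
st()
E
```

```text
4.32 [0.5189 0.286  0.1286] [-1.7943e+02 -1.0000e-01  1.7409e+02] F [ -7.6 -63.2  13.2] M [-9.32  1.03  0.01] w 0.0154 48.4 q [ 0.44  0.52  1.51 -0.01  1.12 -1.02]
```

Emit:
{"name": "drive_tool", "arguments": {
  "plan": [0,-0.004,0,0,0,0,5,0,-0.005,0,0,0,0,60,0,-0.005,0,0,0,0,60,0,-0.005,0,0,0,0,60,0,-0.005,0,0,0,0,60,0,-0.005,-0.02,0,0,0,60,0,-0.005,-0.06,0,0,0,60,0,-0.005,-0.1,0,0,0,60,0,-0.005,-0.12,0,0,0,60,0,-0.005,-0.12,0,0,0,60]
}}

```text
clock: 5.15
eef_pos: [0.5194, 0.2865, 0.2543]
eef_rot: [3.137, 0.007, 3.04]
force: [0.0, 0.2, 0.9]
gripper_width: 0.0518
gripper_force: 0.0
```

```bash
python3 - <<'E'
from h import *
st();rel((.5135,-.336,.22),80)
E
```

```text
5.15 [0.5194 0.2865 0.2543] [179.74   0.42 174.16] F [0.  0.2 0.9] M [-0.01 -0.02 -0.04] w 0.0518 0.0 q [ 0.44  0.39  1.39  0.    1.35 -1.03]
shift mm [ -57.1 -620.    31.9] rot [ 0.55  0.11 94.16]
```

Emit:
{"name": "drive_tool", "arguments": {
  "plan": [-0.057,-0.62,0.032,0,0,94.2,60,-0.057,-0.62,0.032,0,0,94.2,60,-0.057,-0.62,0.032,0,0,94.2,60,-0.057,-0.62,0.032,0,0,94.2,60,-0.057,-0.62,0.032,0,0,94.2,60,-0.057,-0.62,0.032,0,0,94.2,60,-0.057,-0.62,0.032,0,0,94.2,60,-0.057,-0.62,0.032,0,0,94.2,60,-0.057,-0.62,0.032,0,0,94.2,60,-0.057,-0.62,0.032,0,0,94.2,60]
}}

```text
clock: 5.98
eef_pos: [0.5134, -0.1323, 0.2268]
eef_rot: [3.142, -0.0, 1.783]
force: [1.5, -0.3, 0.7]
gripper_width: 0.051
gripper_force: 0.0
```

```bash
python3 - <<'E'
from h import *
st();rel((.5135,-.336,.2),80)
b=grab_frame("top");cv2.imwrite("pics/d.png",b)
find("top","cover_grip");find("top","scoop_grip");find("top","scoop_edge")
E
```

```text
5.98 [ 0.5134 -0.1323  0.2268] [ 1.8000e+02 -1.0000e-02  1.0218e+02] F [ 1.5 -0.3  0.7] M [ 0.06  0.01 -0.03] w 0.051 0.0 q [-0.32  0.28  1.61  0.    1.26 -0.53]
shift mm [-199.2  -43.    26.8] rot [ 0.000e+00 -1.000e-02  2.218e+01]
top cover_grip 0.7 [0.5202 0.2868 0.1219] [ 93. 213.]
top scoop_grip 0.82 [ 0.512  -0.3348  0.0496] [383. 216.]
top scoop_grip 0.57 [0.4928 0.0565 0.089 ] [204. 226.]
top scoop_edge 0.24 [ 0.7611  0.0995 -0.0047] [192. 115.]
```

Emit:
{"name": "drive_tool", "arguments": {
  "plan": [-0.199,-0.043,0.027,0,0,22.2,70,-0.199,-0.043,0.027,0,0,22.2,70,-0.199,-0.043,0.027,0,0,22.2,70,-0.199,-0.043,0.027,0,0,22.2,70,-0.199,-0.043,0.027,0,0,22.2,70,-0.199,-0.043,0.027,0,0,22.2,70,-0.199,-0.043,0.027,0,0,22.2,70,-0.199,-0.043,0.027,0,0,22.2,70]
}}

```text
clock: 6.85
eef_pos: [0.5156, -0.3327, 0.1999]
eef_rot: [-3.141, -0.0, 1.404]
force: [0.1, 0.2, 0.4]
gripper_width: 0.0593
gripper_force: 0.0
```

```bash
python3 - <<'E'
from h import *
st();rel((.513,-.3355,.05),80)
E
```

```text
6.85 [ 0.5156 -0.3327  0.1999] [-1.7998e+02 -3.0000e-02  8.0440e+01] F [0.1 0.2 0.4] M [0.02 0.02 0.02] w 0.0593 0.0 q [-0.63  0.48  1.39  0.    1.27 -0.47]
shift mm [ -3.3  -2.  149.9] rot [-0.02 -0.03  0.44]
```

Emit:
{"name": "drive_tool", "arguments": {
  "plan": [-0.003,-0.002,0.04,0,0,0,70,-0.003,-0.002,0.08,0,0,0,70,-0.003,-0.002,0.12,0,0,0,70,-0.003,-0.002,0.149,0,0,0,70,-0.003,-0.002,0.149,0,0,0,70,-0.003,-0.002,0.149,0,0,0,70,-0.003,-0.002,0.149,0,0,0,15,-0.003,-0.002,0.149,0,0,0,15,-0.003,-0.002,0.149,0,0,0,15,-0.003,-0.002,0.149,0,0,0,15],
  "force": 100
}}

```text
clock: 7.68
eef_pos: [0.5137, -0.3373, 0.0539]
eef_rot: [3.138, 0.002, 1.402]
force: [-0.5, 3.4, 11.3]
gripper_width: 0.0228
gripper_force: 98.4
```

Emit:
{"name": "drive_tool", "arguments": {
  "plan": [0,0,0,0,0,0,15,0,0,0,0,0,0,15]
}}

```text
clock: 7.85
eef_pos: [0.5137, -0.3372, 0.0539]
eef_rot: [3.138, 0.002, 1.402]
force: [-0.1, 2.9, 10.7]
gripper_width: 0.0226
gripper_force: 98.4
```

```bash
python3 - <<'E'
from h import *
st()
E
```

```text
7.85 [ 0.5137 -0.3372  0.0539] [1.7978e+02 9.0000e-02 8.0320e+01] F [-0.1  2.9 10.7] M [ 0.41  0.21 -0.05] w 0.0226 98.4 q [-0.64  0.66  1.49  0.    0.99 -0.47]
```

Emit:
{"name": "drive_tool", "arguments": {
  "plan": [0,0,-0.006,0,0,0,15,0,0,-0.015,0,0,0,15,0,0,-0.03,0,0,0,15,0,0,-0.05,0,0,0,15,0,0,-0.07,0,0,0,15,0,0,-0.09,0,0,0,15,0,0,-0.107,0,0,0,15,0,0,-0.119,0,0,0,15,0,0,-0.125,0,0,0,15,0,0,-0.125,0,0,0,15]
}}

```text
clock: 8.68
eef_pos: [0.5128, -0.337, 0.1776]
eef_rot: [3.14, 0.001, 1.402]
force: [-0.4, 0.1, -3.8]
gripper_width: 0.0226
gripper_force: 97.8
```

```bash
python3 - <<'E'
from h import *
st()
a=grab_frame("scene");b=grab_frame("top")
for q in ["scoop_edge","scoop_grip","scoop_mid","cap0"]: find("top",q);find("scene",q)
A=cv2.resize(a[60:220,120:300],(450,400),interpolation=cv2.INTER_CUBIC)
B=cv2.resize(b[130:260,280:420],(431,400),interpolation=cv2.INTER_CUBIC)
cv2.imwrite("pics/e.png",np.hstack([A[:,:400],B[:,:400]]))
E
```

```text
8.68 [ 0.5128 -0.337   0.1776] [1.799e+02 6.000e-02 8.032e+01] F [-0.4  0.1 -3.8] M [-0.22  0.04  0.02] w 0.0226 97.8 q [-0.64  0.5   1.41 -0.    1.22 -0.47]
top scoop_edge 0.81 [ 0.5355 -0.2017  0.1305] [328. 203.]
scene scoop_edge 0.62 [ 0.5404 -0.1994  0.1311] [224. 148.]
top scoop_grip 0.91 [ 0.51   -0.3355  0.171 ] [400. 214.]
scene scoop_grip 0.94 [ 0.5155 -0.3366  0.1717] [190. 102.]
top scoop_mid 0.91 [ 0.5197 -0.3046  0.1321] [379. 210.]
top scoop_mid 0.56 [0.4976 0.057  0.0847] [205. 224.]
scene scoop_mid 0.8 [ 0.5189 -0.3035  0.1287] [200. 123.]
top cap0 0.87 [ 0.5651 -0.2611  0.1335] [357. 188.]
top cap0 0.84 [ 0.383  -0.017   0.0037] [242. 275.]
top cap0 0.83 [ 5.729e-01 -7.580e-02  2.000e-04] [266. 192.]
top cap0 0.64 [ 0.4733 -0.0718 -0.0023] [265. 235.]
scene cap0 0.95 [ 0.3846 -0.0138  0.0006] [325. 190.]
scene cap0 0.72 [ 0.5627 -0.2611  0.1339] [198. 139.]
scene cap0 0.7 [ 0.493  -0.2544  0.1342] [222. 125.]
scene cap0 0.64 [ 0.5765 -0.0746 -0.001 ] [253. 223.]
```

View pics/e.png

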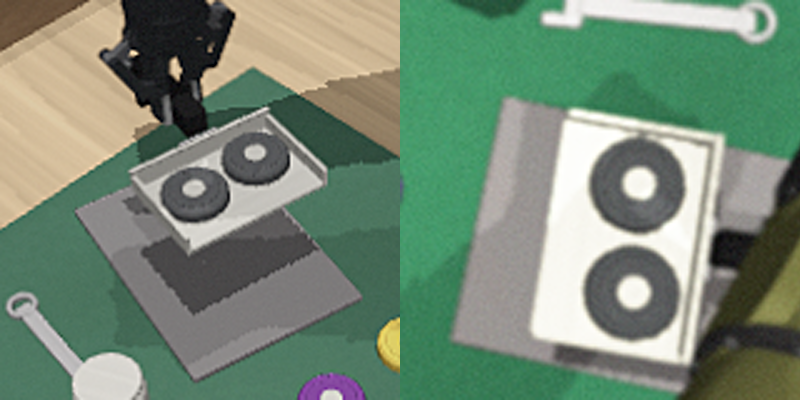

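The scoop is held level with both caps on it, at (195,195) and (257,157) in the left panel. Next I carry it gently towards the rim.

Emit:
{"name": "drive_tool", "arguments": {
  "plan": [0.006,-0.0017,0,0,0,-0.1,15,0.018,-0.0054,0,0,0,-0.3,15,0.037,-0.011,0,0,0,-0.6,15,0.062,-0.018,0,0,0,-1,15,0.091,-0.027,0,0,0,-1.5,15,0.122,-0.036,0,0,0,-2,15,0.152,-0.045,0,0,0,-2.5,15,0.181,-0.0535,0,0,0,-3,15,0.206,-0.061,0,0,0,-3.4,15,0.225,-0.066,0,0,0,-3.7,15]
}}

```text
clock: 10.02
eef_pos: [0.4847, -0.1016, 0.1763]
eef_rot: [3.141, -0.0, 1.468]
force: [0.9, -0.1, -3.1]
gripper_width: 0.0226
gripper_force: 97.9
```

Emit:
{"name": "drive_tool", "arguments": {
  "plan": [0.013,-0.004,0,0,0,-0.2,15,0.022,-0.0065,0,0,0,-0.4,15,0.027,-0.008,0,0,0,-0.5,15,0.029,-0.009,0,0,0,-0.5,15,0.03,-0.009,0,0,0,-0.5,15,0.03,-0.009,0,0,0,-0.5,15,0.03,-0.009,0,0,0,-0.5,15]
}}

```text
clock: 10.6
eef_pos: [0.4796, -0.0737, 0.1761]
eef_rot: [-3.142, 0.0, 1.474]
force: [0.0, 0.0, -3.6]
gripper_width: 0.0224
gripper_force: 97.8
```

```bash
python3 - <<'E'
from h import *
st()
a=grab_frame("scene");b=grab_frame("top")
for q in ["scoop_edge","scoop_grip","rim"]: find("top",q);find("scene",q)
A=cv2.resize(a[120:300,210:430],(800,654),interpolation=cv2.INTER_CUBIC)
cv2.imwrite("pics/f.png",A[:600])
E
```

```text
10.6 [ 0.4796 -0.0737  0.1761] [-1.800e+02  1.000e-02  8.446e+01] F [ 0.   0.  -3.6] M [-0.22  0.03 -0.03] w 0.0224 97.8 q [-0.23  0.24  1.79 -0.    1.12 -0.13]
top scoop_edge 0.64 [0.4913 0.0657 0.1295] [197. 226.]
scene scoop_edge 0.59 [0.497  0.0675 0.1291] [330. 202.]
scene scoop_grip 0.62 [ 0.4802 -0.0763  0.1714] [283. 149.]
top rim 0.16 [ 0.7623  0.1014 -0.0022] [191. 115.]
scene rim 0.67 [0.4946 0.0625 0.0856] [326. 213.]
```

View pics/f.png

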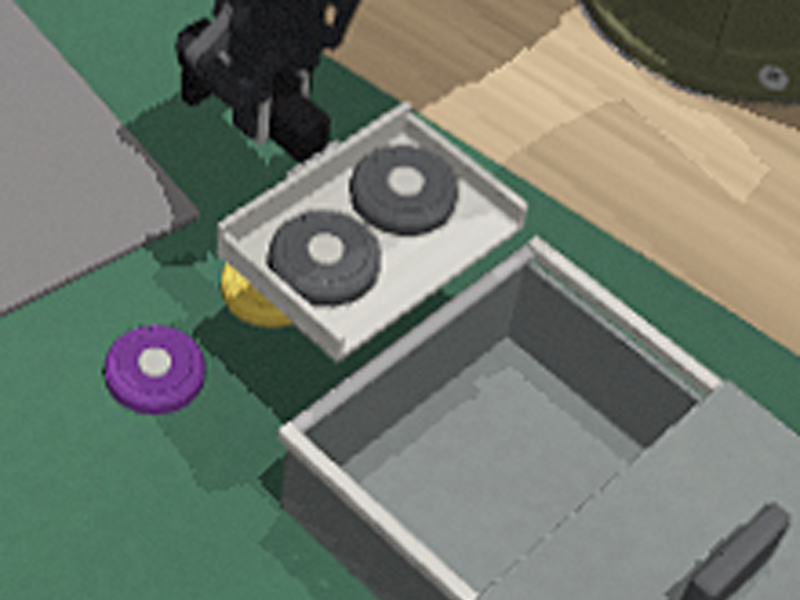

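The picture shows both caps on the level blade at (323,255) and (405,187). The front edge hovers just over the near rim and the tub is open. Now I lower it onto the rim.

Emit:
{"name": "drive_tool", "arguments": {
  "plan": [0.001,0.001,0.005,0,0,0,15,0.002,0.001,0.014,0,0,0,15,0.002,0.001,0.024,0,0,0,15,0.002,0.001,0.032,0,0,0,15,0.002,0.001,0.036,0,0,0,15,0.002,0.001,0.038,0,0,0,15,0.002,0.001,0.04,0,0,0,15,0.002,0.001,0.04,0,0,0,15,0.002,0.001,0.04,0,0,0,15]
}}

```text
clock: 11.75
eef_pos: [0.4809, -0.0712, 0.1363]
eef_rot: [3.141, 0.0, 1.475]
force: [1.1, -0.7, -2.8]
gripper_width: 0.0226
gripper_force: 97.6
```

```bash
python3 - <<'E'
from h import *
st()
E
```

```text
11.75 [ 0.4809 -0.0712  0.1363] [179.98   0.    84.52] F [ 1.1 -0.7 -2.8] M [-0.22  0.05  0.  ] w 0.0226 97.6 q [-0.22  0.29  1.82 -0.    1.03 -0.13]
```

Emit:
{"name": "drive_tool", "arguments": {
  "plan": [0,0,0.001,0,0,0,15,0,0,0.002,0,0,0,15,0,0,0.003,0,0,0,15,0,0,0.003,0,0,0,15]
}}

```text
clock: 12.08
eef_pos: [0.4811, -0.0713, 0.1335]
eef_rot: [3.14, -0.0, 1.475]
force: [-0.6, -1.6, 2.8]
gripper_width: 0.0225
gripper_force: 98.7
```

```bash
python3 - <<'E'
from h import *
st()
E
```

```text
12.08 [ 0.4811 -0.0713  0.1335] [179.93  -0.    84.5 ] F [-0.6 -1.6  2.8] M [ 0.29 -0.12  0.1 ] w 0.0225 98.7 q [-0.22  0.3   1.82  0.    1.02 -0.13]
```

```bash
python3 - <<'E'
from h import *
def sh(t,h=.0495): t=np.radians(t); return np.array([.132*(1-np.cos(t))+h*np.sin(t), h*(1-np.cos(t))-.132*np.sin(t)])
for t in [3,6,9,12,15,18,21,24,27,30]: print(t,(sh(t)*1000).round(1))
E
```

```text
3 [ 2.8 -6.8]
6 [  5.9 -13.5]
9 [  9.4 -20. ]
12 [ 13.2 -26.4]
15 [ 17.3 -32.5]
18 [ 21.8 -38.4]
21 [ 26.5 -44. ]
24 [ 31.5 -49.4]
27 [ 36.9 -54.5]
30 [ 42.4 -59.4]
```

Emit:
{"name": "drive_tool", "arguments": {
  "plan": [0.0028,0,-0.0065,0,-3,0,15,0.006,0,-0.013,0,-6,0,15,0.0094,0,-0.0195,0,-9,0,15,0.013,0,-0.0258,0,-12,0,15,0.013,0,-0.0258,0,-12,0,15,0.013,0,-0.0258,0,-12,0,15]
}}

```text
clock: 12.58
eef_pos: [0.4824, -0.0577, 0.1591]
eef_rot: [3.14, 0.207, 1.476]
force: [2.3, 1.8, 1.2]
gripper_width: 0.0225
gripper_force: 98.7
```

```bash
python3 - <<'E'
from h import *
st()
s=read_state();R=Ro.from_euler('xyz',s["eef_rot"]).as_matrix();print(R.round(3))
C=np.array([.4955,.060,.084]);d=s["eef_pos"]-C;f=R[:,0];n=-R[:,2];print('f',d@f,'n',d@n,'y',d@R[:,1])
grab_frame("scene");find("scene","scoop_edge")
E
```

```text
12.58 [ 0.4824 -0.0577  0.1591] [179.93  11.89  84.57] F [2.3 1.8 1.2] M [ 0.95 -0.43 -0.11] w 0.0225 98.7 q [-0.1   0.27  1.8  -0.24  1.08  0.11]
[[ 0.093  0.996 -0.018]
 [ 0.974 -0.094 -0.205]
 [-0.206  0.001 -0.979]]
f -0.13131624835680317 n 0.04914757148139387 y -0.0018801768781434654
scene scoop_edge 0.78 [0.4985 0.0717 0.0865] [328. 216.]
```

```bash
cat >> h.py <<'E'
def tip(ths,n,f=-.132,C=(.4955,.060,.084)):
    s=read_state();R=Ro.from_euler('xyz',s["eef_rot"]);C=np.array(C);p=s["eef_pos"]
    d=R.inv().apply(p-C);t0=np.degrees(np.arcsin(-R.as_matrix()[2,0]));print('theta',t0,'f,y,n',d)
    for t in ths:
        q=Ro.from_rotvec([0,-np.radians(t-t0),0]);T=q.apply([f,d[1],-n])-d
        print(t,'dx,dz mm',(T*1000).round(1),'ry',round(-(t-t0),1))
E
python3 - <<'E'
from h import *
tip([15,18,21,24,27,30,33,36],.0487)
E
```

```text
theta 11.85192808814778 f,y,n [-0.13162702 -0.00192703 -0.04875279]
15 dx,dz mm [ 2.5  0.  -7.1] ry -3.1
18 dx,dz mm [  5.6   0.  -13.8] ry -6.1
21 dx,dz mm [  9.    0.  -20.3] ry -9.1
24 dx,dz mm [ 12.8   0.  -26.6] ry -12.1
27 dx,dz mm [ 16.9   0.  -32.7] ry -15.1
30 dx,dz mm [ 21.4   0.  -38.6] ry -18.1
33 dx,dz mm [ 26.1   0.  -44.3] ry -21.1
36 dx,dz mm [ 31.1   0.  -49.7] ry -24.1
```

Emit:
{"name": "drive_tool", "arguments": {
  "plan": [0.0025,0,-0.0068,0,-3.1,0,15,0.0056,0,-0.0135,0,-6.1,0,15,0.009,0,-0.02,0,-9.1,0,15,0.0128,0,-0.0263,0,-12.1,0,15,0.0169,0,-0.0324,0,-15.1,0,15,0.0214,0,-0.0383,0,-18.1,0,15,0.0261,0,-0.044,0,-21.1,0,15,0.0261,0,-0.044,0,-21.1,0,15,0.0261,0,-0.044,0,-21.1,0,15]
}}

```text
clock: 13.43
eef_pos: [0.4852, -0.0236, 0.1958]
eef_rot: [-3.14, 0.576, 1.477]
force: [-0.5, 2.4, -1.0]
gripper_width: 0.0229
gripper_force: 98.4
```

```bash
python3 - <<'E'
from h import *
st()
tip([36,39,42],.0485)
a=grab_frame("scene");find("scene","scoop_edge");find("scene","cap0")
cv2.imwrite("pics/g.png",cv2.resize(a[90:300,200:430],(657,600),interpolation=cv2.INTER_CUBIC))
E
```

```text
13.43 [ 0.4852 -0.0236  0.1958] [-179.89   32.98   84.6 ] F [-0.5  2.4 -1. ] M [ 1.12 -0.05 -0.1 ] w 0.0229 98.4 q [ 0.12  0.3   1.74 -0.59  1.29  0.44]
theta 32.978868303789795 f,y,n [-0.13149283 -0.00251497 -0.04794487]
36 dx,dz mm [ 2.2  0.  -7.4] ry -3.0
39 dx,dz mm [  5.3   0.  -14.1] ry -6.0
42 dx,dz mm [  8.7   0.  -20.7] ry -9.0
scene scoop_edge 0.72 [0.4989 0.0707 0.0839] [328. 217.]
scene cap0 0.82 [ 0.5744 -0.0792  0.0032] [252. 221.]
scene cap0 0.68 [0.4649 0.1141 0.0319] [350. 232.]
scene cap0 0.63 [0.5327 0.099  0.0321] [326. 247.]
scene cap0 0.48 [ 0.4736 -0.0659  0.0007] [285. 199.]
```

View pics/g.png

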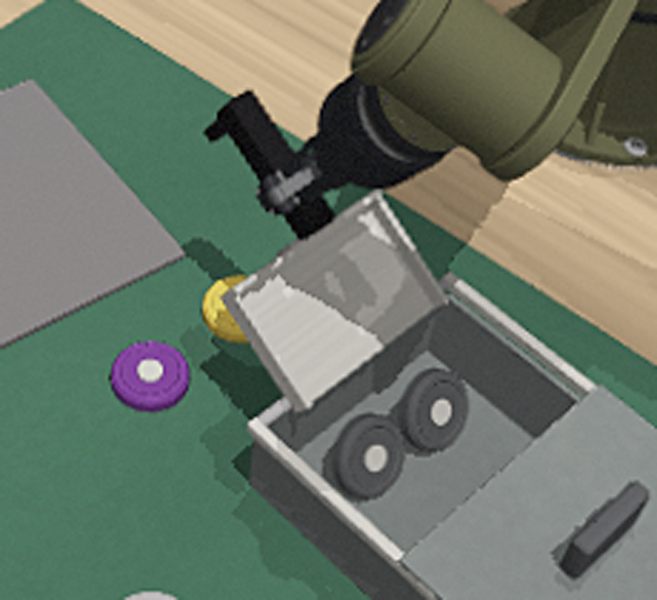

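Both caps have left the blade and are in the tub, at (372,457) and (438,410), possibly still settling. I lift the scoop off, level it and carry it back to the pad.

Emit:
{"name": "drive_tool", "arguments": {
  "plan": [-0.008,0,-0.013,0,0,0,15,-0.022,0,-0.034,0,0,0,15,-0.033,0,-0.05,0,0,0,15,-0.05,0,-0.04,0,6,0,15,-0.075,0,-0.025,0,12,0,15,-0.095,0,-0.01,0,18,0,15,-0.11,0,0,0,24,0,15,-0.117,0,0.004,0,30,0,15,-0.117,0,0.004,0,33,0,15,-0.117,0,0.004,0,33,0,15]
}}

```text
clock: 14.42
eef_pos: [0.475, -0.1258, 0.2568]
eef_rot: [-3.141, -0.001, 1.471]
force: [0.4, -0.3, -3.1]
gripper_width: 0.0227
gripper_force: 98.1
```

```bash
python3 - <<'E'
from h import *
st()
a=grab_frame("scene")
for q in ["cap0","scoop_edge","scoop_grip"]: find("scene",q)
find("scene","cover_grip")
cv2.imwrite("pics/h.png",cv2.resize(a[90:300,200:430],(657,600),interpolation=cv2.INTER_CUBIC))
grab_frame("top")
for q in ["scoop_edge","scoop_grip"]: find("top",q)
E
```

```text
14.42 [ 0.475  -0.1258  0.2568] [-1.7999e+02 -5.0000e-02  8.4280e+01] F [ 0.4 -0.3 -3.1] M [-0.15 -0.03  0.  ] w 0.0227 98.1 q [-0.33  0.16  1.67  0.    1.31 -0.23]
scene cap0 0.96 [0.4637 0.0964 0.008 ] [342. 234.]
scene cap0 0.93 [ 0.3857 -0.0151  0.    ] [325. 190.]
scene cap0 0.89 [ 0.4748 -0.0676  0.0022] [284. 199.]
scene cap0 0.82 [ 0.579  -0.0765  0.0034] [252. 222.]
scene scoop_edge 0.96 [0.4925 0.0142 0.2134] [315. 160.]
scene scoop_grip 0.8 [ 0.4762 -0.1282  0.2532] [267. 107.]
scene cover_grip 0.58 [0.5185 0.2825 0.1244] [412. 272.]
scene cover_grip 0.4 [ 0.4884 -0.0392  0.2102] [295. 146.]
top scoop_edge 0.67 [0.4863 0.0169 0.2122] [217. 228.]
top scoop_edge 0.54 [0.4941 0.0585 0.0883] [204. 225.]
top scoop_edge 0.49 [0.4647 0.1007 0.0082] [190. 239.]
top scoop_grip 0.19 [ 0.7619  0.0995 -0.0048] [192. 115.]
```

View pics/h.png

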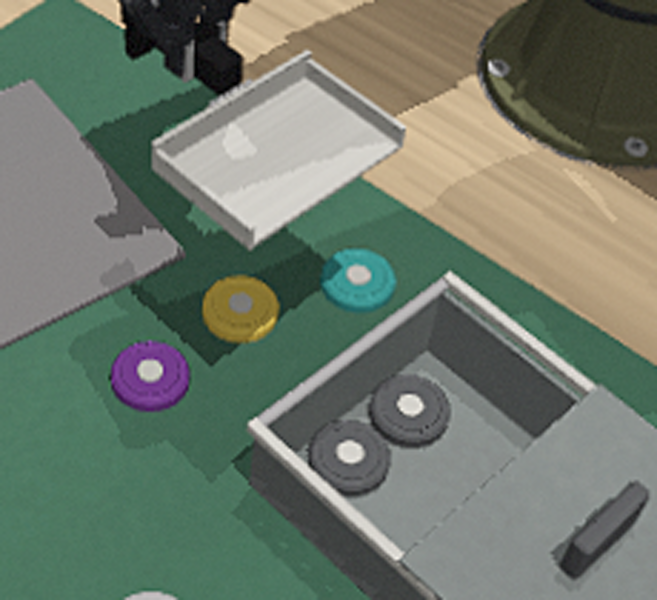

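Both caps lie flat on the tub floor, at (350,455) and (410,408), and the scoop is empty and level.

```bash
python3 - <<'E'
from h import *
rel((.5124,-.3288,.12),76.7)
E
```

```text
shift mm [-201.3   55.9  137.5] rot [0.   0.14 7.89]
```

Emit:
{"name": "drive_tool", "arguments": {
  "plan": [-0.015,0.004,0,0,0,1,15,-0.04,0.011,0.01,0,0,2,15,-0.07,0.02,0.03,0,0,3,15,-0.1,0.028,0.05,0,0,4,15,-0.13,0.036,0.075,0,0,5,15,-0.16,0.045,0.1,0,0,6,15,-0.18,0.05,0.12,0,0,7,15,-0.195,0.054,0.132,0,0,7.7,15,-0.2013,0.0559,0.1375,0,0,7.9,15,-0.2013,0.0559,0.1375,0,0,7.9,15]
}}

```text
clock: 15.65
eef_pos: [0.5118, -0.3298, 0.1185]
eef_rot: [-3.14, 0.001, 1.337]
force: [0.4, 0.7, -2.4]
gripper_width: 0.0224
gripper_force: 98.3
```

Emit:
{"name": "drive_tool", "arguments": {
  "plan": [0,0,0,0,0,0,15,0,0,0,0,0,0,15,0,0,0,0,0,0,15]
}}

```text
clock: 15.9
eef_pos: [0.5126, -0.3287, 0.1212]
eef_rot: [3.14, 0.002, 1.339]
force: [-1.2, -0.4, -2.8]
gripper_width: 0.0225
gripper_force: 98.3
```

```bash
python3 - <<'E'
from h import *
st();rel((.5124,-.3288,.056),76.7)
grab_frame("top");find("top","scoop_edge");find("top","scoop_mid");find("top","pad")
grab_frame("scene");find("scene","scoop_edge");find("scene","scoop_mid");find("scene","pad")
E
```

```text
15.9 [ 0.5126 -0.3287  0.1212] [1.799e+02 1.400e-01 7.669e+01] F [-1.2 -0.4 -2.8] M [-0.12  0.06 -0.03] w 0.0225 98.3 q [-0.63  0.56  1.47 -0.    1.11 -0.4 ]
shift mm [-0.  -0.3 65.2] rot [ 0.1   0.14 -0.01]
top scoop_edge 0.77 [ 0.5409 -0.1904  0.0751] [319. 203.]
top scoop_mid 0.87 [ 0.5197 -0.2959  0.0786] [369. 212.]
top scoop_mid 0.5 [ 0.5205 -0.2926 -0.0028] [359. 213.]
top pad 0.71 [ 0.5195 -0.2939  0.0023] [360. 214.]
top pad 0.24 [0.4629 0.1002 0.0075] [190. 240.]
scene scoop_edge 0.68 [ 0.5496 -0.1922  0.0759] [224. 169.]
scene scoop_edge 0.37 [ 0.5133 -0.3322  0.1168] [194. 120.]
scene scoop_mid 0.93 [ 0.5173 -0.2954  0.0724] [204. 141.]
scene pad 0.56 [ 5.23e-01 -2.94e-01  2.00e-04] [205. 162.]
```

Emit:
{"name": "drive_tool", "arguments": {
  "plan": [0,0,0.015,0,0,0,15,0,0,0.035,0,0,0,15,0,0,0.05,0,0,0,15,0,0,0.06,0,0,0,15,0,0,0.064,0,0,0,15,0,0,0.066,0,0,0,15,0,0,0.067,0,0,0,15,0,0,0.0675,0,0,0,15,0,0,0.0675,0,0,0,15]
}}

```text
clock: 17.05
eef_pos: [0.5125, -0.3298, 0.054]
eef_rot: [3.14, 0.002, 1.337]
force: [-3.0, 1.9, 2.8]
gripper_width: 0.0226
gripper_force: 99.4
```

```bash
python3 - <<'E'
from h import *
st()
E
```

```text
17.05 [ 0.5125 -0.3298  0.054 ] [1.799e+02 1.400e-01 7.661e+01] F [-3.   1.9  2.8] M [-0.03  0.71 -0.21] w 0.0226 99.4 q [-0.63  0.65  1.5  -0.    0.99 -0.4 ]
```

In contact with the pad, so I release and rise.

Emit:
{"name": "drive_tool", "arguments": {
  "plan": [0,0,0,0,0,0,30,0,0,0,0,0,0,60,0,0,0,0,0,0,70,0,0,0,0,0,0,70,0,0,0,0,0,0,70,0,0,-0.02,0,0,0,70,0,0,-0.06,0,0,0,70,0,0,-0.1,0,0,0,70,0,0,-0.14,0,0,0,70,0,0,-0.18,0,0,0,70],
  "force": 40
}}

```text
clock: 17.88
eef_pos: [0.5118, -0.329, 0.2345]
eef_rot: [3.141, 0.002, 1.337]
force: [0.3, -0.1, 0.6]
gripper_width: 0.06
gripper_force: 0.0
```

```bash
python3 - <<'E'
from h import *
st();rel((.5185,.2845,.24),174.1)
E
```

```text
17.88 [ 0.5118 -0.329   0.2345] [1.7998e+02 1.0000e-01 7.6620e+01] F [ 0.3 -0.1  0.6] M [ 0.02 -0.    0.04] w 0.06 0.0 q [-0.63  0.44  1.36 -0.    1.33 -0.4 ]
shift mm [ 598.4 -135.5   -6.6] rot [-7.000e-02  9.000e-02 -9.748e+01]
```

Emit:
{"name": "drive_tool", "arguments": {
  "plan": [0.598,-0.1355,-0.007,0,0,-97.5,60,0.598,-0.1355,-0.007,0,0,-97.5,60,0.598,-0.1355,-0.007,0,0,-97.5,60,0.598,-0.1355,-0.007,0,0,-97.5,60,0.598,-0.1355,-0.007,0,0,-97.5,60,0.598,-0.1355,-0.007,0,0,-97.5,60,0.598,-0.1355,-0.007,0,0,-97.5,60,0.598,-0.1355,-0.007,0,0,-97.5,60,0.598,-0.1355,-0.007,0,0,-97.5,60,0.598,-0.1355,-0.007,0,0,-97.5,60]
}}

```text
clock: 18.72
eef_pos: [0.5162, 0.0894, 0.2368]
eef_rot: [-3.14, 0.001, 2.593]
force: [1.7, -0.1, 0.1]
gripper_width: 0.0513
gripper_force: 0.0
```

```bash
python3 - <<'E'
from h import *
st();rel((.5185,.2845,.2),174.1)
b=grab_frame("top");cv2.imwrite("pics/i.png",cv2.resize(b[150:280,285:445],None,fx=5,fy=5,interpolation=cv2.INTER_CUBIC)[:600])
E
```

```text
18.72 [0.5162 0.0894 0.2368] [-1.7993e+02  7.0000e-02  1.4859e+02] F [ 1.7 -0.1  0.1] M [-0.04 -0.02 -0.02] w 0.0513 0.0 q [ 0.1   0.25  1.61 -0.    1.28 -0.92]
shift mm [ 99.8 167.7  36.5] rot [ -0.08   0.06 -25.51]
```

View pics/i.png

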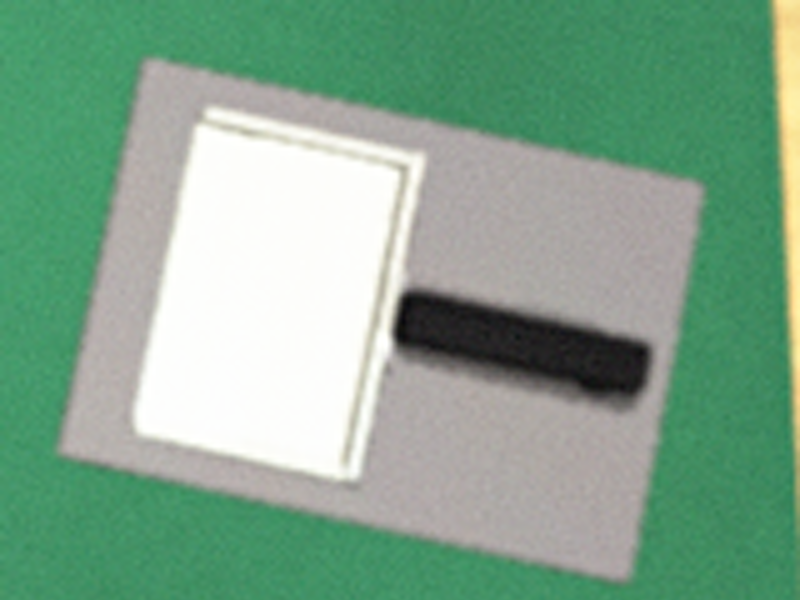

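The empty scoop lies centred on the pad and in line with it: blade front edge (195,125)–(137,435), handle (400,318)–(650,365). On to the cover.

Emit:
{"name": "drive_tool", "arguments": {
  "plan": [0.1,0.168,0.036,0,0,-25.5,60,0.1,0.168,0.036,0,0,-25.5,60,0.1,0.168,0.036,0,0,-25.5,60,0.1,0.168,0.036,0,0,-25.5,60,0.1,0.168,0.036,0,0,-25.5,60,0.1,0.168,0.036,0,0,-25.5,60,0.1,0.168,0.036,0,0,-25.5,60,0.1,0.168,0.036,0,0,-25.5,60]
}}

```text
clock: 19.43
eef_pos: [0.5201, 0.2824, 0.2001]
eef_rot: [-3.14, -0.0, 3.032]
force: [-0.0, -0.5, -0.2]
gripper_width: 0.0509
gripper_force: 0.0
```

```bash
python3 - <<'E'
from h import *
st();rel((.5185,.2845,.1275),174.1)
c2=lambda u,v,z:un("top",(u+.5)/5-.5+285,(v+.5)/5-.5+150,z)[:2]
for n,L,z in [('front',[(192,125),(136,437)],.012),('back',[(424,155),(358,480)],.034),('handle',[(398,317),(650,367)],.064),('blade side',[(136,437),(340,472)],.012)]:
    a,b=[c2(*l,z) for l in L];d=b-a;print(n,a.round(4),b.round(4),((a+b)/2).round(4),np.degrees(np.arctan2(d[1],d[0])))
E
```

```text
19.43 [0.5201 0.2824 0.2001] [-179.89   -0.    173.73] F [-0.  -0.5 -0.2] M [ 0.03  0.03 -0.  ] w 0.0509 0.0 q [ 0.44  0.44  1.46 -0.    1.25 -1.02]
shift mm [ 1.8  2.  72.6] rot [-0.11 -0.   -0.37]
front [ 0.6108 -0.208 ] [ 0.4673 -0.1787] [ 0.539  -0.1933] 168.46178593643555
back [ 0.5927 -0.3103] [ 0.4467 -0.2754] [ 0.5197 -0.2929] 166.56234191116386
handle [ 0.5178 -0.2892] [ 0.4943 -0.3997] [ 0.506  -0.3444] -102.01827968549674
blade side [ 0.4673 -0.1787] [ 0.4501 -0.2717] [ 0.4587 -0.2252] -100.50137167823944
```

Emit:
{"name": "drive_tool", "arguments": {
  "plan": [0.002,0.002,0.035,0,0,-0.4,60,0.002,0.002,0.07,0,0,-0.4,60,0.002,0.002,0.072,0,0,-0.4,60,0.002,0.002,0.072,0,0,-0.4,60,0.002,0.002,0.072,0,0,-0.4,5,0.002,0.002,0.072,0,0,-0.4,5,0.002,0.002,0.072,0,0,-0.4,5,0.002,0.002,0.072,0,0,-0.4,5,0.002,0.002,0.072,0,0,-0.4,5]
}}

```text
clock: 20.18
eef_pos: [0.5191, 0.2851, 0.1303]
eef_rot: [-3.141, 0.003, 3.039]
force: [-0.7, -1.3, 7.2]
gripper_width: 0.0154
gripper_force: 39.9
```

```bash
python3 - <<'E'
from h import *
st();rel((.5035,.137,.1285),174.1)
E
```

```text
20.18 [0.5191 0.2851 0.1303] [-1.7999e+02  1.7000e-01  1.7413e+02] F [-0.7 -1.3  7.2] M [-0.24  0.1   0.03] w 0.0154 39.9 q [ 0.44  0.51  1.52 -0.    1.11 -1.03]
shift mm [   0.3 -148.9    1.9] rot [-0.01  0.17  0.03]
```

Emit:
{"name": "drive_tool", "arguments": {
  "plan": [0,-0.01,-0.002,0,0,0,5,0,-0.03,-0.002,0,0,0,5,0,-0.055,-0.002,0,0,0,5,0,-0.08,-0.002,0,0,0,5,0,-0.105,-0.002,0,0,0,5,0,-0.125,-0.002,0,0,0,5,0,-0.137,-0.002,0,0,0,5,0,-0.143,-0.002,0,0,0,5,0,-0.147,-0.002,0,0,0,5,0,-0.147,-0.002,0,0,0,5]
}}

```text
clock: 21.02
eef_pos: [0.5039, 0.1376, 0.1304]
eef_rot: [-3.14, 0.002, 3.038]
force: [11.3, -2.8, -17.4]
gripper_width: 0.0148
gripper_force: 42.0
```

Emit:
{"name": "drive_tool", "arguments": {
  "plan": [0,-0.001,0,0,0,0,5,0,-0.002,0,0,0,0,5,0,-0.003,0,0,0,0,5,0,-0.004,0,0,0,0,5,0,-0.005,0,0,0,0,5,0,-0.005,0,0,0,0,5]
}}

```text
clock: 21.52
eef_pos: [0.5038, 0.136, 0.1305]
eef_rot: [3.138, 0.003, 3.039]
force: [16.5, 24.2, -23.3]
gripper_width: 0.0157
gripper_force: 41.5
```

```bash
python3 - <<'E'
from h import *
st()
E
```

```text
21.52 [0.5038 0.136  0.1305] [179.81   0.2  174.15] F [ 16.5  24.2 -23.3] M [ 3.78 -2.51 -0.03] w 0.0157 41.5 q [ 0.19  0.37  1.73  0.    1.04 -1.28]
```

Emit:
{"name": "drive_tool", "arguments": {
  "plan": [0,0.003,0.001,0,0,0,5,0,0.003,0.001,0,0,0,60,0,0.003,0.001,0,0,0,60,0,0.003,0.001,0,0,0,60,0,0.003,0.001,0,0,0,60,0,0.003,-0.02,0,0,0,60,0,0.003,-0.06,0,0,0,60,0,0.003,-0.1,0,0,0,60,0,0.003,-0.13,0,0,0,60,0,0.003,-0.13,0,0,0,60]
}}

```text
clock: 22.35
eef_pos: [0.5046, 0.1371, 0.2671]
eef_rot: [3.14, 0.009, 3.039]
force: [0.2, 0.4, 0.7]
gripper_width: 0.0514
gripper_force: 0.0
```

Emit:
{"name": "drive_tool", "arguments": {
  "plan": [-0.04,0.1,0,0,0,0,60,-0.04,0.14,0,0,0,0,60,-0.04,0.2,0,0,0,0,60,-0.04,0.2,0,0,0,0,60,-0.04,0.2,0,0,0,0,60,-0.04,0.2,0,0,0,0,60,-0.04,0.2,0,0,0,0,60]
}}

```text
clock: 22.93
eef_pos: [0.563, 0.333, 0.2587]
eef_rot: [-3.139, -0.001, 3.041]
force: [0.6, -0.5, -0.3]
gripper_width: 0.0509
gripper_force: 0.0
```

```bash
python3 - <<'E'
from h import *
st()
b=grab_frame("top");cv2.imwrite("pics/j.png",cv2.resize(b,(800,600)))
find("top","cover_grip");find("top","tub")
E
```

```text
22.93 [0.563  0.333  0.2587] [-1.7985e+02 -8.0000e-02  1.7426e+02] F [ 0.6 -0.5 -0.3] M [ 0.04 -0.04  0.  ] w 0.0509 0.0 q [ 0.48  0.53  1.17 -0.    1.44 -0.99]
top cover_grip 0.84 [0.502  0.1403 0.1233] [162. 221.]
top tub 0.92 [0.5067 0.1354 0.0058] [176. 221.]
```

View pics/j.png

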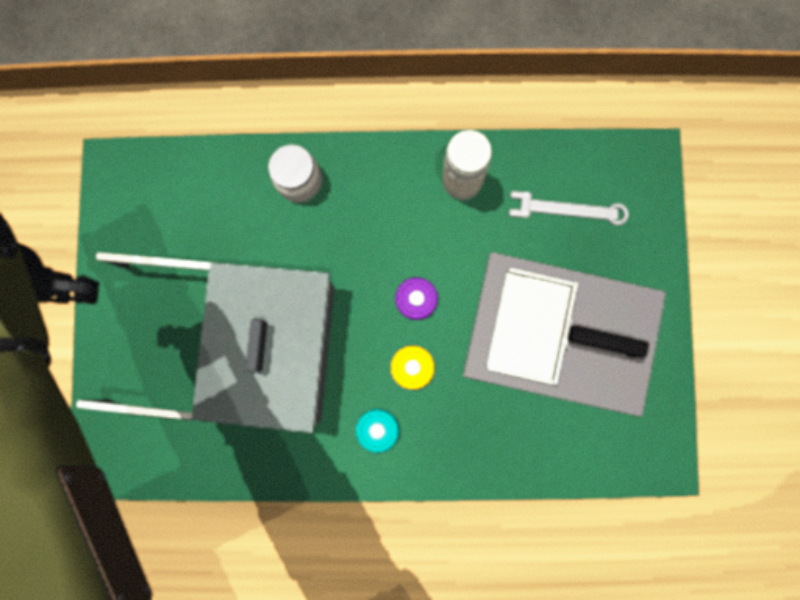

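The cover is shut over the rim, with its right edge at (328,272)–(312,430). The scoop lies in line on the pad, and the can, jar, wrench and coloured caps have not moved.

```bash
python3 -c "
from rig import *
print(job_done())"
```

```text
the job is handed in; nothing more can be done
None
```

The job is handed in at about 23 s: both caps are in the tub, the empty scoop is back flat in the middle of its pad, within about 3 mm and 1°, and the cover is fully shut.

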